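# Key the analyser carousel hub to its shaft

### The job

Take the tapered key with the orange head out of the blue stand, start it narrow end down in the slot between the carousel's steel shaft and the brass pad of the hub, and tap or press it down until it is wedged tight, without overdriving it. Leave it standing there tight and let go; leave the worn black-headed key in the stand and do not disturb the other things on the bench.

Things in the scene. Friction and masses are not known exactly. Their poses are not given: they have to be found in the camera images.
- key: New key, 90 g: steel blade 60 mm long, 18 mm wide (its y), both faces tapering from 6 mm thick (its x) at the tip to 13.2 mm under an orange head 26 x 26 x 28 mm. Origin at the tip's centre, z up to the head (head from 60 to 88 mm). A half turn about z makes no difference. Starts hanging upright in one of the stand's holes, its head resting on the stand's top, axes as the stand's
- head_top (a point): Centre of the flat top of the orange head, 88 mm above the key's tip. Pushing down here with 16 to 20 N wedges the key properly tight; a push under 12 N can leave it loose, one beyond 23 N can overdrive it. Once tight it stays by friction when let go
- old_key: Worn key, same shape, size and origin, black head and dark blade, hanging in the other hole of the stand. To be left alone
- stand: Blue fixed block 50 (x) x 150 (y) x 75 mm tall with two holes at y = -45 and +45 mm, each 16 x 20.5 mm, in which the keys hang, head up. Origin at the centre of its underside
- hub: Fixed sample carousel: white disc 210 mm across, 30 mm high, with twelve black cups to 50 mm high; in its middle an aluminium hub block 90 (x) x 70 (y) mm, its top 100 mm above the bench. Origin on the axis, at the bench. Steel shaft 31 mm across, top 2 mm above the hub, at about the origin; on its +x side the slot, then the brass pad
- slot (a point): Nominal centre of the slot's mouth at the hub's top, 22 mm from the hub's axis along its +x; axes as the hub's. 22 mm wide (y), nominally 10.4 mm (x), tapering like the key, 70 mm deep. The key goes in upright, x along x. The shaft sits up to 1.2 mm off in x, unreported: the tip is 25 to 49 mm down when the key first binds; a stop above that is its tip on an edge. Only force shows when it is tight
- jaw: Brass pad 7 mm thick in the hub, on the slot's +x side, backed by a stiff spring (60 N/mm, relaxed at the start); slides along the hub's +x as the key wedges in. Origin as the hub's. Tightness is the sideways force between key and pad, about equal to the push on the head
- jar: Amber glass jar with a blue cap, 56 mm across, 75 mm high, loose bystander. Origin at the centre of its underside
- driver: Green-handled screwdriver lying on the bench, loose bystander. Origin near its middle, on the bench
- tipbox: Clear box with a blue lid, 82 x 112 x 57 mm, loose bystander. Origin at the centre of its underside
Things that resemble listed ones, but are neither listed nor needed, are in the scene too. Several things have the shape of the hub; the one meant has the colours described above.

How it is judged:
By the outcome, as a careful person would: the job done as asked, in the order asked, and still so for the second after the job is handed in, with the robot touching nothing.
It also fails if it takes over 58 s, if anything falls off the work surface, if the arm or the gripper's body presses on something with over 40 N, if the wrist force passes 120 N, or if a joint passes its speed limit or range.

### The arm

A 6-joint arm with a two-finger parallel gripper is mounted at the origin on the work surface. World frame = base frame: x ahead of the robot, y to its left, z up, the work surface at z = 0. Lengths are in m, angles in degrees, forces in N, time in s.
With the tool pointing down it reaches from about 0.3 to 0.75 m from the base axis. Payload 8.5 kg.
Tool frame: the origin (TCP) lies between the finger pads; the fingertips stand env.finger_overhang ahead of it and the grasp point (between the pads) lies 2 mm behind it (env.finger_overhang is the distance from the TCP to the fingertips, in m); z points along the fingers, y is the line along which they close (so a half turn about z gives the same grasp; the last joint's range is limited). The gripper opens to 85 mm and grips with 20 to 120 N. Pads are 22 mm wide; open, the fingers measure 114 mm over their backs; the gripper's body (76 mm by 85 mm) begins 54 mm behind the grasp point. The pads swing forward as they close: fully open they stand 13 mm farther back than shut.
Start: joints at [59.857, 21.807, 74.336, -0, 83.858, -12.336], TCP at [0.168, 0.524, 0.248] pointing down, gripper open.
Joint ranges: [-178.18, 178.18], [-50.72, 133.34], [12.68, 142.11], [-81.47, 261.47], [9.98, 163.14], [-165.26, 165.26]. Speed limits (degrees/s): [136.94, 136.94, 180, 180, 180, 180].

### API

Orientations are given as a 3x3 rotation matrix whose columns are the frame's x, y, z axes.
In Python, from rig import env gives the robot as it stands. The module is installed in compiled form; this text tells all that it offers.
- The arm moves only by the tool jog_arm, never from a script. Its arguments are lists of equal length, an entry for each row: "hand": the finger opening in m, from 0 to 0.0854; "travel": the shift along the world's x, y, z in m, a list of three; "yaw": the turn about the world's z in rad. A call has exactly 5 rows; each row shifts and turns the commanded pose from where the row before left it; what a row does not reach is not made up. A row lasts 1/8 s, in which the tool goes at most 62.5 mm and 10.7 degrees, less where a joint would pass 70% of its speed; a pose out of reach is approached as far as the arm can. A call is refused whole if a number of a shift passes 0.0625 or a number of a turn 0.188, either way. A call with a gripper value outside its range is refused whole. The fingers move at their own pace and stop on an object; "grip_force" is the grip in N (left out, the last holds). Time passes only in rows, so rows that do not move let the fingers close, or fill a call up. It gives the time, the measured TCP pose, the force, the opening and the grip force at its end, in the units of the state.
- env.observe(): the state, without advancing time (a new reading comes with each control period).
- env.get_image(name): name is "scene" or "side" or "wrist"; returns the picture (400x640x3 uint8, red, green, blue); there is no depth.
- env.calibration(name): a dict with "fx", "fy", "cx", "cy" (pixels), "position" and "rotation" of the camera in the world; the wrist camera has in their place "hand_eye" (4x4, takes a point from camera to tool coordinates, whose origin is the TCP and whose axes are the flange's). Camera axes: x right, y down, z forward; pixel columns grow to the right and rows downward; lengths in m; the calibration is good to about 2 mm. A picture is of the moment at which its call begins: read the wrist's pose just before it. calibration takes no time and is no camera call.
- env.close_job(): hands the job in; it is judged then, once.
The state is a dict: "time_s": time; "q": joint angles; "qvel": joint speeds; "joint_efforts": joint torques, N m; "position": TCP position; "tool_rot": TCP orientation; "ft_force": force on the tool from outside, world axes, zero at the start; "wrist_torque": the same for the moment, N m; "grip_width": finger opening in m; "gripper_force": force on a finger pad.
Only numpy, scipy, OpenCV 4.12 (cv2) and the standard library are available. Lean on these libraries where they do the work, as an engineer would, in place of code of your own. Each camera call takes 0.05 s, during which the arm holds its last target. There are 200 camera calls.

## Working session

There is one attempt and no reset: what is moved stays moved. The work goes in short steps, Python scripts to look and compute and a tool call to move; the robot and the scene stay as the last step left them, time stands still between calls to the robot, and variables do not carry over. Pictures are saved under pics/ and viewed, at most 10 in all, crops included, and the job is handed in when it is done.

Besides the shell and the picture viewer there is one more tool, called after "Request:" as a command line: name --pt "numbers of a row" for each row, then --argument value for the rest. jog_arm: Moves the arm, as the interface text tells. Its arguments: {"type":"object","properties":{"hand":{"type":"array"},"travel":{"type":"array"},"yaw":{"type":"array"},"grip_force":{"type":"number"}},"required":["hand","travel","yaw"]}

```bash
mkdir -p pics
cat > h.py <<'E'
from rig import env
import numpy as np, cv2
def shot(n):
    s=env.observe(); c=env.calibration(n); im=env.get_image(n)
    K=np.array([[c['fx'],0,c['cx']],[0,c['fy'],c['cy']],[0,0,1]])
    if n=='wrist':
        T=np.eye(4);T[:3,:3]=s['tool_rot'];T[:3,3]=s['position'];M=T@np.array(c['hand_eye'])
        R,p=M[:3,:3],M[:3,3]
    else: R,p=np.array(c['rotation']),np.array(c['position'])
    return im,K,R,p
def ray(K,R,uv):
    d=R@np.linalg.inv(K)@np.array([uv[0],uv[1],1.]);return d/np.linalg.norm(d)
def onz(cam,uv,z):
    _,K,R,p=cam; d=ray(K,R,uv); return p+d*(z-p[2])/d[2]
def proj(cam,P):
    _,K,R,p=cam; q=K@(R.T@(np.array(P)-p)); return q[:2]/q[2]
def tri(c1,u1,c2,u2):
    a=ray(c1[1],c1[2],u1);b=ray(c2[1],c2[2],u2)
    t=np.linalg.lstsq(np.c_[a,-b],c2[3]-c1[3],rcond=None)[0]
    A=c1[3]+t[0]*a;B=c2[3]+t[1]*b;return (A+B)/2,np.linalg.norm(A-B)
def save(n,im): cv2.imwrite('pics/'+n,im[...,::-1])
E
python3 - <<'E'
from h import *
import pickle
for n in('scene','side','wrist'):
    c=shot(n);pickle.dump(c,open(n+'0.pkl','wb'));save(n+'0.png',c[0]);print(n,c[3].round(3),c[2].round(2).tolist(),c[1][0,0])
s=env.observe();print(s['tool_rot'],env.finger_overhang,s['ft_force'],s['time_s'])
E
```

```text
scene [1.39  0.535 0.979] [[-0.54, 0.56, -0.63], [0.84, 0.34, -0.41], [-0.01, -0.76, -0.65]] 508.6349166157379
side [ 0.5   -1.363  0.962] [[1.0, -0.02, 0.05], [-0.05, -0.54, 0.84], [0.01, -0.84, -0.54]] 516.6373852200635
wrist [0.099 0.546 0.373] [[0.31, 0.91, 0.27], [0.95, -0.29, -0.09], [-0.0, 0.29, -0.96]] 305.3674577684067
[[-9.52098332e-01  3.05791492e-01 -5.74739401e-04]
 [ 3.05791924e-01  9.52097895e-01 -9.47231442e-04]
 [ 2.57552858e-04 -1.07760814e-03 -9.99999386e-01]] 0.017 [-1.11374907  0.55959889  0.07922642] 0.15
```

View pics/scene0.png

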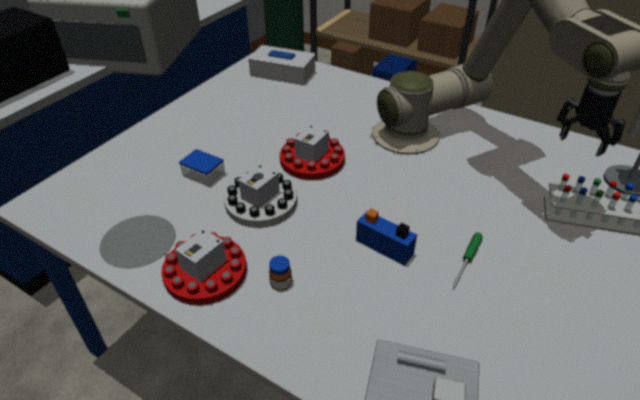

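View pics/side0.png

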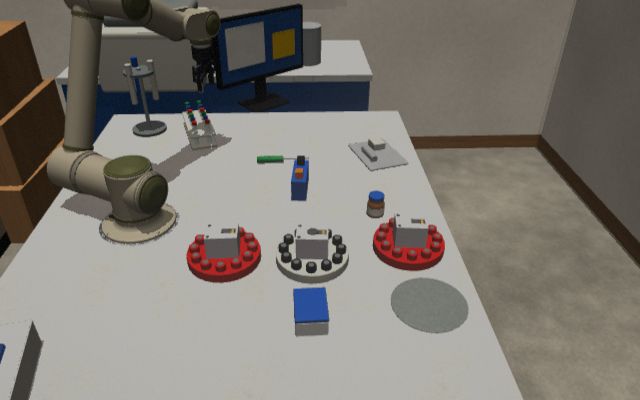

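The candidates for the key are the orange head at scene (372,215) / side (299,173) and the black head at scene (403,230), which is the worn one, so I choose orange. For the hub, the white disc with black cups is at scene (260,195) / side (312,245). The red discs at scene (312,150) and (204,265) are decoys.

```bash
cat >> h.py <<'E'
def blob(im,lo,hi,roi=None):
    h=cv2.cvtColor(im,cv2.COLOR_RGB2HSV);m=cv2.inRange(h,np.array(lo),np.array(hi))
    if roi: z=np.zeros_like(m);x0,y0,x1,y1=roi;z[y0:y1,x0:x1]=m[y0:y1,x0:x1];m=z
    n,l,st,ce=cv2.connectedComponentsWithStats(m)
    if n<2:return None,None
    i=1+np.argmax(st[1:,4]);return ce[i],(l==i).astype(np.uint8)
E
python3 - <<'E'
from h import *
import pickle
a,b=[pickle.load(open(n+'0.pkl','rb')) for n in('scene','side')]
def t(name,lo,hi,ra,rb):
    ca,ma=blob(a[0],lo,hi,ra);cb,mb=blob(b[0],lo,hi,rb)
    print(name,ca,ma.sum(),cb,mb.sum(),*tri(a,ca,b,cb))
t('orange',(5,130,90),(22,255,255),(350,195,395,230),(285,160,315,190))
t('blue',(100,130,40),(130,255,255),(345,200,420,265),(285,150,315,205))
# hub shaft/top rough: hub top at z=.1
print('hubtop',onz(a,(260,180),.1),onz(b,(313,232),.1))
print('jar',onz(a,(280,265),.075),onz(b,(376,195),.075))
cv2.imwrite('pics/c.png',np.hstack([cv2.resize(a[0][150:230,210:310,::-1],None,fx=4,fy=4),cv2.resize(b[0][205:285,262:362,::-1],None,fx=4,fy=4)]))
E
```

```text
orange [371.97014925 212.88059701] 67 [298.28787879 172.90909091] 66 [0.50656978 0.13134582 0.09348845] 0.003866158866163785
blue [385.70773099 238.64864865] 1591 [299.7638191  172.66331658] 199 [0.51991479 0.18879939 0.05279391] 0.017258253565386197
hubtop [ 0.55404325 -0.19021206  0.1       ] [ 0.5442833  -0.21010278  0.1       ]
jar [0.7612876 0.0236575 0.075    ] [0.75357861 0.01194144 0.075     ]
```

View pics/c.png

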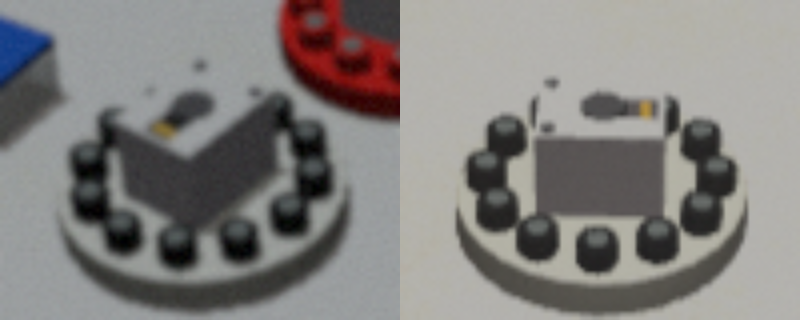

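Orange head triangulates to (0.507, 0.131), z 0.093. That fits the stated head span of 75 to 103 mm. I'll move the wrist camera above it.

Request:
jog_arm --hand '[0.0854, 0.0854, 0.0854, 0.0854, 0.0854]' --pt "0.033 -0.036 0" --pt "0.033 -0.036 0" --pt "0.033 -0.036 0" --pt "0.033 -0.036 0" --pt "0.033 -0.036 0" --yaw '[0.03, 0.03, 0.03, 0.03, 0.03]'

```text
time_s: 0.78
position: [0.334, 0.3423, 0.2482]
tool_rot: [[-0.987, 0.159, -0.0], [0.159, 0.987, -0.0], [0.0, -0.0, -1.0]]
ft_force: [1.2, 0.2, -1.0]
grip_width: 0.0852
gripper_force: 0.0
```

Request:
jog_arm --hand '[0.0854, 0.0854, 0.0854, 0.0854, 0.0854]' --pt "0.033 -0.038 0" --pt "0.033 -0.038 0" --pt "0.033 -0.038 0" --pt "0.033 -0.038 0" --pt "0 0 0" --yaw '[0.03, 0.03, 0.03, 0.03, 0.03]'

```text
time_s: 1.4
position: [0.4668, 0.1894, 0.2478]
tool_rot: [[-1.0, 0.014, -0.001], [0.014, 1.0, -0.0], [0.001, -0.0, -1.0]]
ft_force: [0.3, 0.9, -0.9]
grip_width: 0.0854
gripper_force: 0.0
```

Run:
```python
from h import *
import pickle
c=shot('wrist');pickle.dump(c,open('w1.pkl','wb'));save('w1.png',c[0])
s=env.observe();print(s['position'],s['tool_rot'].round(3) if hasattr(s['tool_rot'],'round') else s['tool_rot'],s['time_s'],np.round(s['q'],1),s['ft_force'])
```

```text
[0.46563079 0.19073303 0.24786121] [[-1.     0.011 -0.001]
 [ 0.011  1.    -0.   ]
 [ 0.001 -0.    -1.   ]] 1.45 [  8.8  17.1  81.6   0.   81.3 -80.6] [-0.02484605  0.14515784  0.60619237]
```

View pics/w1.png

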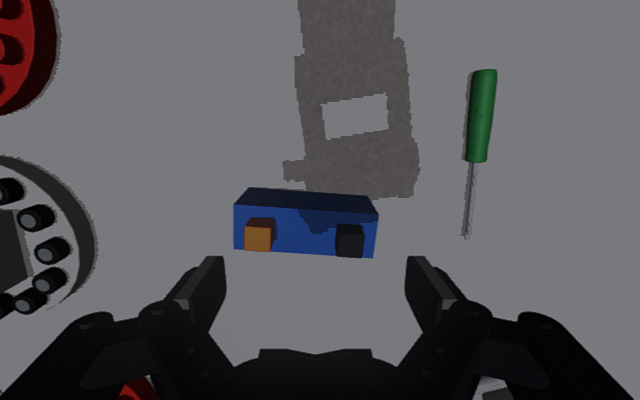

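Wrist view: orange head's lit top is at (258,237) and the black head's at (350,241). The stand is the blue block across (234–378, 188–257), and the fingers are in the foreground. Next I'll measure.

```bash
cat > m.py <<'E'
from h import *
def headtop(c,roi,z=.103,vmin=150):
    """corners of bright orange top face -> rectangle on plane z"""
    ce,m=blob(c[0],(5,130,vmin),(22,255,255),roi)
    cn=max(cv2.findContours(m,cv2.RETR_EXTERNAL,cv2.CHAIN_APPROX_NONE)[0],key=cv2.contourArea)[:,0]
    P=np.array([onz(c,u,z)[:2] for u in cn])
    r=cv2.minAreaRect((P*1000).astype(np.float32));return ce,r
def bluetop(c,roi,z=.075,vmin=110):
    ce,m=blob(c[0],(100,130,vmin),(130,255,255),roi)
    cn=cv2.convexHull(max(cv2.findContours(m,cv2.RETR_EXTERNAL,cv2.CHAIN_APPROX_NONE)[0],key=cv2.contourArea))[:,0]
    P=np.array([onz(c,u,z)[:2] for u in cn])
    return ce,cv2.minAreaRect((P*1000).astype(np.float32))
E
python3 - <<'E'
from m import *
import pickle
c=pickle.load(open('w1.pkl','rb'));roi=(225,180,390,265)
h=cv2.cvtColor(c[0],cv2.COLOR_RGB2HSV);print(h[215:255:4,258].tolist());print(h[190:255:5,300].tolist())
print(headtop(c,roi),bluetop(c,roi))
E
```

```text
[[111, 188, 122], [8, 136, 45], [6, 116, 44], [9, 185, 106], [16, 172, 117], [16, 172, 117], [16, 174, 117], [16, 174, 117], [15, 175, 118], [10, 92, 114]]
[[160, 10, 76], [114, 146, 35], [114, 138, 37], [113, 145, 37], [111, 187, 71], [111, 183, 67], [111, 197, 118], [111, 192, 118], [111, 195, 118], [111, 192, 118], [110, 198, 116], [110, 193, 116], [111, 194, 117]]Traceback (most recent call last):
  File "<stdin>", line 5, in <module>
  File "m.py", line 5, in headtop
    cn=max(cv2.findContours(m,cv2.RETR_EXTERNAL,cv2.CHAIN_APPROX_NONE)[0],key=cv2.contourArea)[:,0]
       ~~~^^^^^^^^^^^^^^^^^^^^^^^^^^^^^^^^^^^^^^^^^^^^^^^^^^^^^^^^^^^^^^^^^^^^^^^^^^^^^^^^^^^^
ValueError: max() iterable argument is empty
```

```bash
sed -i 's/vmin=150/vmin=85/;s/vmin=110/vmin=55/' m.py
python3 - <<'E'
from m import *
import pickle
c=pickle.load(open('w1.pkl','rb'));roi=(225,180,390,265)
print(headtop(c,roi),bluetop(c,roi))
E
```

```text
(array([257.34028892, 238.71428571]), ((510.13134765625, 133.54981994628906), (24.082090377807617, 25.141769409179688), 85.40608215332031)) (array([304.64978714, 228.39412951]), ((514.3563842773438, 177.71353149414062), (148.267333984375, 50.1427001953125), 85.01792907714844))
```

Stand yaw is −5°, and its size reads 148×50 mm, which matches the text. Key is at (0.510, 0.133), which agrees with the stand centre −45 mm along its y. I'll move over it for a second view.

Request:
jog_arm --hand '[0.0854, 0.0854, 0.0854, 0.0854, 0.0854]' --pt "0.011 -0.014 -0.016" --pt "0.011 -0.014 -0.016" --pt "0.011 -0.014 -0.016" --pt "0.012 -0.015 -0.018" --pt "0 0 0" --yaw '[-0.02, -0.02, -0.02, -0.017, 0]'

```text
time_s: 2.08
position: [0.5102, 0.1338, 0.1808]
tool_rot: [[-0.996, 0.089, -0.003], [0.089, 0.996, -0.0], [0.003, -0.0, -1.0]]
ft_force: [-0.5, 0.8, -0.1]
grip_width: 0.0858
gripper_force: 0.0
```

Run:
```python
from m import *
import pickle
a=pickle.load(open('w1.pkl','rb'))
c=shot('wrist');pickle.dump(c,open('w2.pkl','wb'));save('w2.png',c[0][60:360,160:480])
s=env.observe();print(s['position'],s['tool_rot'][:,1])
r0=(225,180,390,265);A=headtop(a,r0);B=headtop(c,(150,60,480,360));print(A,B,tri(a,A[0],c,B[0]),s['time_s'])
```

```text
[0.51012663 0.13444255 0.18177745] [ 8.85011020e-02  9.96076079e-01 -1.80352344e-05]
(array([257.34028892, 238.71428571]), ((510.13134765625, 133.54981994628906), (24.082090377807617, 25.141769409179688), 85.40608215332031)) (array([313.52636448, 219.33950046]), ((510.13482666015625, 132.64820861816406), (23.622732162475586, 23.910118103027344), 84.87450408935547)) (array([0.51146702, 0.13255182, 0.0994471 ]), np.float64(2.3360873334946593e-05)) 2.125
```

View pics/w2.png

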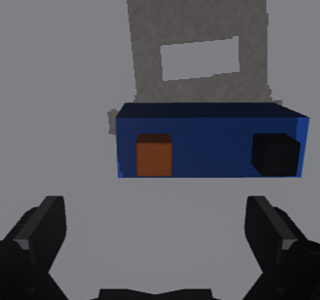

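Crop: orange head top at full-frame (313,219), black head to its right, fingers straddling symmetrically. Triangulated top z is about 0.0995–0.103 and the two views agree. Now I descend and grip.

Request:
jog_arm --hand '[0.06, 0.06, 0.06, 0.06, 0.06]' --pt "0 -0.001 -0.025" --pt "0 0 -0.025" --pt "0 0 -0.022" --pt "0 0 -0.014" --pt "0 0 0" --yaw '[0, 0, 0, 0, 0]'

```text
time_s: 2.75
position: [0.5099, 0.134, 0.0962]
tool_rot: [[-0.996, 0.087, -0.001], [0.087, 0.996, 0.0], [0.001, -0.0, -1.0]]
ft_force: [0.4, -0.2, -0.3]
grip_width: 0.06
gripper_force: 0.0
```

Request:
jog_arm --hand '[0.02, 0.01, 0.01, 0.01, 0.01]' --pt "0 0 0" --pt "0 0 0" --pt "0 0 0" --pt "0 0 0" --pt "0 0 0" --yaw '[0, 0, 0, 0, 0]' --grip_force 50

```text
time_s: 3.38
position: [0.5106, 0.1337, 0.0973]
tool_rot: [[-0.996, 0.088, 0.002], [0.088, 0.996, 0.0], [-0.002, 0.0, -1.0]]
ft_force: [-1.1, 0.1, 6.0]
grip_width: 0.0254
gripper_force: 49.5
```

Request:
jog_arm --hand '[0.01, 0.01, 0.01, 0.01, 0.01]' --pt "0 0 0.015" --pt "0 0 0.03" --pt "0 0 0.04" --pt "0 0 0.04" --pt "0 0 0.015" --yaw '[0, 0, 0, 0, 0]'

```text
time_s: 4.0
position: [0.5106, 0.1337, 0.2388]
tool_rot: [[-0.996, 0.088, 0.004], [0.088, 0.996, 0.0], [-0.004, 0.0, -1.0]]
ft_force: [0.1, -0.5, -2.8]
grip_width: 0.0244
gripper_force: 49.2
```

Run:
```python
from m import *
import pickle
s=env.observe();print(s['position'],s['ft_force'],s['grip_width'],s['gripper_force'],s['time_s'])
a=shot('side');b=shot('scene')
L,H=(5,130,60),(22,255,255)
ca,ma=blob(a[0],L,H,(250,90,350,200));cb,mb=blob(b[0],L,H,(300,120,440,230))
print(ca,ma.sum(),cb,mb.sum(),tri(a,ca,b,cb))
# hub features: brass + shaft in side & scene
for c,roi in((a,(295,220,330,245)),(b,(235,165,285,200))):
    ce,m=blob(c[0],(15,90,80),(32,255,255),roi);print('brass',ce,None if m is None else (m.sum(),onz(c,ce,.1)))
    ce,m=blob(c[0],(100,130,40),(130,255,255));
```

```text
[0.51061634 0.13367456 0.23881983] [ 0.0865006  -0.52697799 -2.79711087] 0.024367927340319985 49.23828184604645 4.0Traceback (most recent call last):
  File "<stdin>", line 7, in <module>
AttributeError: 'NoneType' object has no attribute 'sum'
```

Request:
jog_arm --hand '[0.01, 0.01, 0.01, 0.01, 0.01]' --pt "0.01 -0.045 0" --pt "0.015 -0.06 0" --pt "0.015 -0.06 0" --pt "0.015 -0.06 0" --pt "0.01 -0.04 0" --yaw '[0, 0, 0, 0, 0]'

```text
time_s: 4.72
position: [0.5751, -0.134, 0.2348]
tool_rot: [[-0.996, 0.09, -0.002], [0.09, 0.996, 0.001], [0.002, 0.001, -1.0]]
ft_force: [0.3, 0.2, -1.3]
grip_width: 0.0251
gripper_force: 49.5
```

Run:
```python
from m import *
import pickle
c=shot('wrist');pickle.dump(c,open('w3.pkl','wb'));save('w3.png',c[0])
s=env.observe();print(s['position'],s['ft_force'],s['grip_width'],s['time_s'])
```

```text
[ 0.57587524 -0.1379453   0.23443255] [-1.3040317  -3.87563663 -1.69812969] 0.02510601130568893 4.775
```

View pics/w3.png

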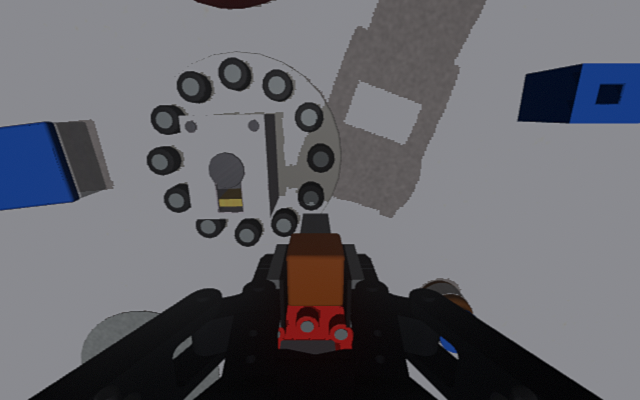

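The hub is at left: shaft (227,168), dark slot (230,192), brass strip (230,202). The key hangs upright in the fingers, blade tip near (315,220). The arm was still creeping in that shot, so I'll take a settled one here and one from the other side.

Run:
```python
from m import *
import pickle
c=shot('wrist');pickle.dump(c,open('w4.pkl','wb'))
s=env.observe();print(c[3],s['position'],s['ft_force'],s['grip_width'],s['time_s'],np.abs(s['qvel']).max())
```

```text
[ 0.50407392 -0.13087108  0.35987297] [ 0.57533788 -0.13517049  0.23438107] [-0.71437912  1.28898831 -1.18175239] 0.025105453927924095 4.825 3.8631318654099718
```

Request:
jog_arm --hand '[0.01, 0.01, 0.01, 0.01, 0.01]' --pt "0 -0.05 0" --pt "0 -0.05 0" --pt "0 -0.03 0" --pt "0 0 0" --pt "0 0 0" --yaw '[0, 0, 0, 0, 0]'

```text
time_s: 5.45
position: [0.5751, -0.2601, 0.2357]
tool_rot: [[-0.996, 0.087, -0.001], [0.087, 0.996, 0.001], [0.001, 0.001, -1.0]]
ft_force: [0.3, 0.1, -0.5]
grip_width: 0.0249
gripper_force: 49.6
```

Run:
```python
from m import *
import pickle
c=shot('wrist');pickle.dump(c,open('w5.pkl','wb'));
s=env.observe();print(c[3],s['position'],s['ft_force'],s['grip_width'],s['time_s'],np.abs(s['qvel']).max())
a=pickle.load(open('w4.pkl','rb'))
x=cv2.resize(a[0][100:230,160:300],None,fx=3,fy=3,interpolation=2)
y=cv2.resize(c[0][100:230,320:480],None,fx=3,fy=3,interpolation=2)
save('c45.png',cv2.convertScaleAbs(np.hstack([x,y])[:, :800],alpha=1.5))
```

```text
[ 0.50322088 -0.25373167  0.3610986 ] [ 0.57523874 -0.25991953  0.23597836] [-0.43141304  0.47811713 -0.68486698] 0.025042299889901136 5.5 0.3757017750167192
```

View pics/c45.png

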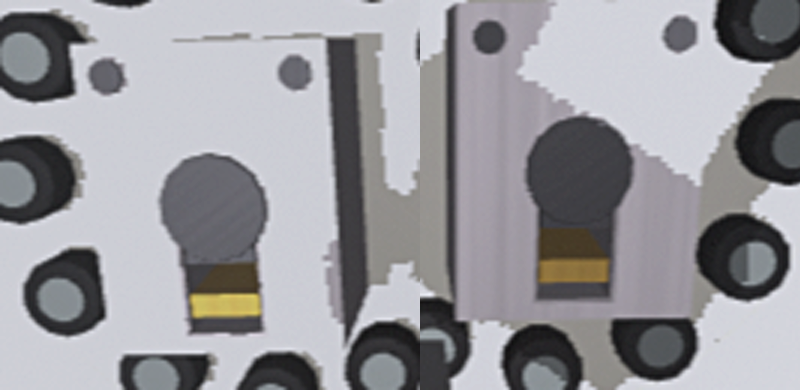

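Both crops show the shaft disc, then the dark slot, brass top strip and end gap. In the left crop, shaft centre is (214,208) and brass inner edge is (189..259, 294). In the right crop they are (580,170) and (539..608, 259).

Run:
```python
from m import *
import pickle
a,b=[pickle.load(open(f'w{i}.pkl','rb')) for i in(4,5)]
L=lambda p:(np.array(p)+.5)/3-.5+[160,100]
R=lambda p:(np.array(p)-[420,0]+.5)/3-.5+[320,100]
F={'shaft':((214,208),(580,170)),'pinL':((106,76),(489,37)),'pinR':((295,72),(680,34)),
'brassL':((189,294),(539,259)),'brassR':((259,293),(608,258.5)),'bL2':((190,318),(539,284)),'bR2':((260,316),(608,282)),
'endL':((190,333),(536,300)),'endR':((263,331),(612,298)),'wL':((183,262),(539,222)),'wR':((257,262),(612,222)) }
for k,(l,r) in F.items():
    z=.102 if k=='shaft' else .1
    t,e=tri(a,L(l),b,R(r));print(k,(onz(a,L(l),z)*1e3).round(1)[:2],(onz(b,R(r),z)*1e3).round(1)[:2],(t*1e3).round(1),round(e*1e3,1))
# held key
for c in(a,b):
    ce,m=blob(c[0],(5,130,40),(22,255,255),(260,220,380,320));print(ce,cv2.boundingRect(m))
```

```text
shaft [ 543.6 -207.2] [ 543.2 -208. ] [ 543.7 -207.7  100.3] 0.4
pinL [ 504.9 -231.2] [ 505.1 -231.2] [ 505.  -231.2   99.9] 0.2
pinR [ 508.7 -179.2] [ 508.9 -179.3] [ 508.8 -179.2   99.8] 0.2
brassL [ 568.5 -219.6] [ 568.5 -220.5] [ 569.  -220.2   98. ] 0.0
brassR [ 570.1 -199. ] [ 570.1 -200.4] [ 570.9 -199.8   97. ] 0.0
bL2 [ 575.8 -220.6] [ 576.  -220.8] [ 576.1 -220.8   99.5] 0.2
bR2 [ 577.1 -199.8] [ 577.2 -200.5] [ 577.6 -200.2   98.3] 0.1
endL [ 580.4 -221.4] [ 580.9 -221.9] [ 581.  -221.8   98.9] 0.4
endR [ 581.8 -199.6] [ 582.2 -199.5] [ 581.9 -199.6  100.3] 0.4
wL [ 558.8 -219.6] [ 557.5 -220. ] [ 558.3 -219.8   99.1] 1.3
wR [ 560.8 -198.1] [ 559.3 -199. ] [ 560.5 -198.5   98.1] 1.4
[314.96731204 270.06738748] (286, 233, 59, 73)
[315.04673609 269.86004572] (286, 234, 59, 72)
```

Run:
```python
from m import *
import pickle
b=pickle.load(open('w5.pkl','rb'))
s=env.observe();p=np.array(s['position']);Rt=np.array(s['tool_rot'])
# tool-frame expected points: key origin at tcp + z*.082 ; x_key along -tool x
def T(x,y,z): return p+Rt@np.array([x,y,z])
zt=.0823
for n,q in {'tip+x':(-.003,0,zt),'tip-x':(.003,0,zt),'tipL':(.003,-.009,zt),'tipR':(.003,.009,zt),'headL-x':(.013,-.013,-.0057),'headR-x':(.013,.013,-.0057),'head+xL':(-.013,-.013,-.0057),'headbot-x L':(.013,-.013,.0223),'headbotR':(.013,.013,.0223)}.items(): print(n,proj(b,T(*q)).round(1))
im=b[0];g=cv2.cvtColor(im,7)
print('rows at u=315',g[200:250,315].tolist())
for v in(218,224,230):print(v,g[v,290:342].tolist())
h=cv2.cvtColor(im,cv2.COLOR_RGB2HSV)
for v in(245,260,280,300):
    k=np.where((h[v,:,0]<22)&(h[v,:,0]>4)&(h[v,:,1]>120)&(h[v,:,2]>40))[0];k=k[(k>260)&(k<370)];print(v,k.min(),k.max())
save('k.png',cv2.convertScaleAbs(cv2.resize(im[190:330,250:380],None,fx=4,fy=4),alpha=2))
```

```text
tip+x [315.3 221. ]
tip-x [315.3 213.1]
tipL [302.8 213.1]
tipR [327.9 213.1]
headL-x [285.1 256. ]
headR-x [345.6 255.9]
head+xL [286.8 307.9]
headbot-x L [290.2 231.6]
headbotR [340.4 231.5]
rows at u=315 [144, 119, 54, 22, 15, 19, 22, 31, 35, 36, 36, 36, 34, 37, 39, 40, 40, 40, 39, 39, 40, 39, 39, 39, 39, 39, 39, 38, 39, 39, 39, 39, 39, 36, 35, 36, 35, 35, 34, 37, 34, 35, 35, 35, 36, 36, 34, 36, 36, 36]
218 [141, 141, 141, 140, 140, 140, 141, 141, 141, 139, 127, 114, 88, 42, 37, 41, 39, 39, 41, 41, 40, 39, 39, 39, 39, 39, 40, 39, 39, 38, 39, 37, 40, 38, 39, 40, 37, 36, 58, 90, 94, 63, 31, 27, 25, 28, 79, 126, 141, 141, 140, 140]
224 [141, 141, 140, 140, 141, 140, 141, 140, 141, 143, 133, 93, 40, 37, 40, 41, 41, 40, 39, 39, 40, 39, 38, 39, 39, 39, 39, 38, 38, 39, 40, 39, 39, 39, 38, 39, 39, 38, 37, 32, 23, 30, 65, 115, 142, 143, 140, 140, 140, 140, 140, 139]
230 [140, 140, 140, 140, 140, 141, 140, 141, 142, 133, 93, 41, 37, 40, 41, 40, 39, 39, 40, 39, 39, 38, 38, 39, 40, 39, 39, 39, 38, 38, 40, 37, 39, 38, 39, 38, 38, 38, 35, 39, 89, 131, 142, 141, 140, 140, 140, 140, 140, 140, 140, 140]
245 289 341
260 286 344
280 287 343
300 288 342
```

View pics/k.png

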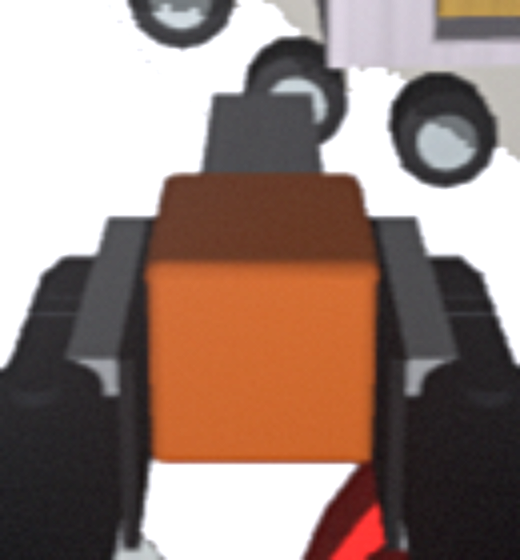

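The held key matches its expected projection within about 0.3 mm, so it is centred and upright. Slot centre is (0.5641, −0.2096) and hub yaw is −4.2°. I move above it and lower to just above the mouth.

Request:
jog_arm --hand '[0.01, 0.01, 0.01, 0.01, 0.01]' --pt "-0.004 0.018 0" --pt "-0.004 0.02 0" --pt "-0.003 0.0125 0" --pt "0 0 -0.02" --pt "0 0 -0.02" --yaw '[0.014, 0, 0, 0, 0]'

```text
time_s: 6.12
position: [0.5641, -0.2098, 0.1963]
tool_rot: [[-0.997, 0.073, 0.001], [0.073, 0.997, -0.001], [-0.001, -0.001, -1.0]]
ft_force: [0.3, 0.2, -1.0]
grip_width: 0.0254
gripper_force: 49.6
```

Request:
jog_arm --hand '[0.01, 0.01, 0.01, 0.01, 0.01]' --pt "0 0 0" --pt "0 0 0" --pt "0 0 0" --pt "0 0 0" --pt "0 0 0" --yaw '[0, 0, 0, 0, 0]'

```text
time_s: 6.75
position: [0.5642, -0.2109, 0.1966]
tool_rot: [[-0.997, 0.074, 0.0], [0.074, 0.997, -0.0], [-0.0, -0.0, -1.0]]
ft_force: [0.6, 0.2, -1.1]
grip_width: 0.0248
gripper_force: 49.6
```

Run:
```python
from m import *
P=[]
for i in range(3):
    c=shot('side');s=env.observe();P.append(np.r_[s['position'],s['ft_force']])
print(np.mean(P,0).round(4),np.std(P,0).round(4),s['tool_rot'][:,1],s['tool_rot'][:,2],s['time_s'])
```

```text
[ 0.5642 -0.2109  0.1964  0.2276 -0.3975 -1.1317] [0.     0.     0.     0.1114 0.5245 0.297 ] [7.38069702e-02 9.97272546e-01 3.70015025e-06] [ 1.63635898e-05  2.49921977e-06 -1.00000000e+00] 6.9
```

Request:
jog_arm --hand '[0.01, 0.01, 0.01, 0.01, 0.01]' --pt "0 0.0012 0" --pt "0 0 -0.006" --pt "0 0 -0.004" --pt "0 0 -0.004" --pt "0 0 -0.004" --yaw '[0, 0, 0, 0, 0]'

```text
time_s: 7.52
position: [0.5642, -0.2097, 0.178]
tool_rot: [[-0.997, 0.074, -0.0], [0.074, 0.997, 0.0], [0.0, 0.0, -1.0]]
ft_force: [0.3, 0.5, -1.6]
grip_width: 0.0251
gripper_force: 49.6
```

Request:
jog_arm --hand '[0.01, 0.01, 0.01, 0.01, 0.01]' --pt "0 0 -0.003" --pt "0 0 -0.003" --pt "0 0 -0.003" --pt "0 0 -0.002" --pt "0 0 0" --yaw '[0, 0, 0, 0, 0]'

```text
time_s: 8.15
position: [0.5642, -0.2096, 0.1672]
tool_rot: [[-0.997, 0.074, -0.0], [0.074, 0.997, 0.0], [0.0, 0.0, -1.0]]
ft_force: [-0.5, 0.6, -0.7]
grip_width: 0.0248
gripper_force: 49.6
```

Tip is about 15 mm in with no contact. Continuing down.

Request:
jog_arm --hand '[0.01, 0.01, 0.01, 0.01, 0.01]' --pt "0 0 -0.002" --pt "0 0 -0.002" --pt "0 0 -0.002" --pt "0 0 -0.002" --pt "0 0 0" --yaw '[0, 0, 0, 0, 0]'

```text
time_s: 8.78
position: [0.5644, -0.2097, 0.1592]
tool_rot: [[-0.997, 0.074, 0.0], [0.074, 0.997, -0.0], [-0.0, 0.0, -1.0]]
ft_force: [1.5, -0.4, -1.1]
grip_width: 0.0249
gripper_force: 49.6
```

Request:
jog_arm --hand '[0.01, 0.01, 0.01, 0.01, 0.01]' --pt "0 0 -0.001" --pt "0 0 -0.001" --pt "0 0 -0.001" --pt "0 0 -0.001" --pt "0 0 0" --yaw '[0, 0, 0, 0, 0]'

```text
time_s: 9.4
position: [0.5644, -0.2097, 0.1554]
tool_rot: [[-0.997, 0.074, 0.001], [0.074, 0.997, -0.0], [-0.001, -0.0, -1.0]]
ft_force: [3.8, -0.6, 0.4]
grip_width: 0.0253
gripper_force: 49.7
```

Depth is 27 mm. The shaft pushes the key +x with 3.8 N, so I ease over that way and continue.

Request:
jog_arm --hand '[0.01, 0.01, 0.01, 0.01, 0.01]' --pt "0.0005 0 0" --pt "0 0 -0.001" --pt "0 0 -0.001" --pt "0 0 -0.001" --pt "0 0 0" --yaw '[0, 0, 0, 0, 0]'

```text
time_s: 10.02
position: [0.5647, -0.2097, 0.1522]
tool_rot: [[-0.997, 0.074, 0.0], [0.074, 0.997, 0.0], [-0.0, 0.0, -1.0]]
ft_force: [3.6, -0.2, -0.7]
grip_width: 0.0252
gripper_force: 49.7
```

Request:
jog_arm --hand '[0.01, 0.01, 0.01, 0.01, 0.01]' --pt "0.0006 0 0" --pt "0 0 -0.001" --pt "0 0 -0.001" --pt "0 0 -0.001" --pt "0 0 0" --yaw '[0, 0, 0, 0, 0]'

```text
time_s: 10.65
position: [0.5651, -0.2097, 0.1498]
tool_rot: [[-0.997, 0.074, -0.0], [0.074, 0.997, -0.0], [0.0, -0.0, -1.0]]
ft_force: [-1.5, -0.3, 5.3]
grip_width: 0.0251
gripper_force: 50.5
```

Now binding on both sides: depth about 32 mm, about 6 N up, sideways force near zero. I release, rise and close the fingers so I can press on the head top.

Request:
jog_arm --hand '[0.045, 0.05, 0.05, 0.05, 0.05]' --pt "0 0 0" --pt "0 0 0" --pt "0 0 0" --pt "0 0 0.02" --pt "0 0 0.025" --yaw '[0, 0, 0, 0, 0]'

```text
time_s: 11.28
position: [0.5651, -0.2096, 0.1943]
tool_rot: [[-0.997, 0.074, -0.001], [0.074, 0.997, 0.001], [0.001, 0.001, -1.0]]
ft_force: [-0.4, 0.7, 0.6]
grip_width: 0.0504
gripper_force: 0.0
```

Request:
jog_arm --hand '[0, 0, 0, 0, 0]' --pt "0 0 0" --pt "0 0 0" --pt "0 0 0" --pt "0 0 0" --pt "0 0 0" --yaw '[0, 0, 0, 0, 0]' --grip_force 40

```text
time_s: 11.9
position: [0.5652, -0.2096, 0.194]
tool_rot: [[-0.997, 0.074, -0.0], [0.074, 0.997, 0.0], [0.0, 0.0, -1.0]]
ft_force: [0.4, 0.1, -0.2]
grip_width: 0.0002
gripper_force: 0.0
```

Run:
```python
from m import *
P=[]
for i in range(4):
    c=shot('wrist');s=env.observe();P.append(np.r_[s['position'],s['ft_force']])
print(np.mean(P,0).round(4),np.std(P,0).round(3),s['grip_width'],s['time_s'])
x=shot('side')[0][190:290,262:382]
save('p.png',np.hstack([c[0][60:380,160:480],cv2.resize(x,(384,320))]))
```

```text
[ 0.5653 -0.2097  0.1942 -0.1586  0.3083  0.0179] [0.    0.    0.    0.07  0.53  0.309] 0.000360499605559834 12.1
```

View pics/p.png

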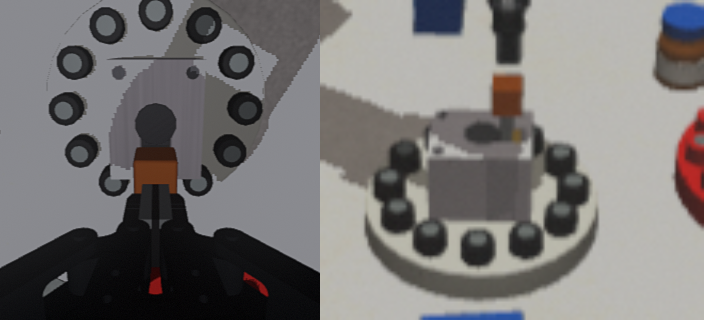

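The key stands upright in the slot, and the closed fingertips are directly above its head. Pressing down in small steps.

Request:
jog_arm --hand '[0, 0, 0, 0, 0]' --pt "0 0 -0.008" --pt "0 0 -0.007" --pt "0 0 -0.003" --pt "0 0 -0.001" --pt "0 0 0" --yaw '[0, 0, 0, 0, 0]'

```text
time_s: 12.78
position: [0.5654, -0.2097, 0.1754]
tool_rot: [[-0.997, 0.074, 0.0], [0.074, 0.997, -0.0], [-0.0, -0.0, -1.0]]
ft_force: [0.2, 0.9, -0.0]
grip_width: -0.0003
gripper_force: 0.0
```

Request:
jog_arm --hand '[0, 0, 0, 0, 0]' --pt "0 0 -0.0007" --pt "0 0 -0.0007" --pt "0 0 -0.0006" --pt "0 0 0" --pt "0 0 0" --yaw '[0, 0, 0, 0, 0]'

```text
time_s: 13.4
position: [0.5653, -0.2097, 0.1734]
tool_rot: [[-0.997, 0.074, 0.0], [0.074, 0.997, -0.0], [-0.0, -0.0, -1.0]]
ft_force: [0.0, -0.6, -1.1]
grip_width: -0.0002
gripper_force: 0.0
```

Request:
jog_arm --hand '[0, 0, 0, 0, 0]' --pt "0 0 -0.0004" --pt "0 0 -0.0003" --pt "0 0 -0.0003" --pt "0 0 0" --pt "0 0 0" --yaw '[0, 0, 0, 0, 0]'

```text
time_s: 14.02
position: [0.5653, -0.2097, 0.1726]
tool_rot: [[-0.997, 0.074, 0.0], [0.074, 0.997, -0.0], [-0.0, -0.0, -1.0]]
ft_force: [-1.2, 0.5, 3.9]
grip_width: 0.0001
gripper_force: 1.9
```

Request:
jog_arm --hand '[0, 0, 0, 0, 0]' --pt "0 0 -0.0003" --pt "0 0 -0.0003" --pt "0 0 0" --pt "0 0 0" --pt "0 0 0" --yaw '[0, 0, 0, 0, 0]'

```text
time_s: 14.65
position: [0.5654, -0.2098, 0.1725]
tool_rot: [[-0.997, 0.074, 0.001], [0.074, 0.997, -0.001], [-0.001, -0.001, -1.0]]
ft_force: [-1.5, 1.4, 8.0]
grip_width: 0.0001
gripper_force: 3.7
```

Roughly 7 N per mm. Two or three more steps should do it.

Request:
jog_arm --hand '[0, 0, 0, 0, 0]' --pt "0 0 -0.0003" --pt "0 0 -0.0003" --pt "0 0 0" --pt "0 0 0" --pt "0 0 0" --yaw '[0, 0, 0, 0, 0]'

```text
time_s: 15.28
position: [0.5655, -0.2099, 0.1723]
tool_rot: [[-0.997, 0.074, 0.001], [0.074, 0.997, -0.001], [-0.001, -0.001, -1.0]]
ft_force: [-2.5, 1.0, 10.2]
grip_width: -0.0001
gripper_force: 4.7
```

Request:
jog_arm --hand '[0, 0, 0, 0, 0]' --pt "0 0 -0.0003" --pt "0 0 -0.0003" --pt "0 0 0" --pt "0 0 0" --pt "0 0 0" --yaw '[0, 0, 0, 0, 0]'

```text
time_s: 15.9
position: [0.5655, -0.21, 0.172]
tool_rot: [[-0.997, 0.074, 0.002], [0.074, 0.997, -0.002], [-0.002, -0.001, -1.0]]
ft_force: [-2.8, 0.1, 11.6]
grip_width: -0.0001
gripper_force: 5.7
```

Request:
jog_arm --hand '[0, 0, 0, 0, 0]' --pt "0 0 -0.0003" --pt "0 0 -0.0002" --pt "0 0 0" --pt "0 0 0" --pt "0 0 0" --yaw '[0, 0, 0, 0, 0]'

```text
time_s: 16.52
position: [0.5656, -0.2101, 0.1718]
tool_rot: [[-0.997, 0.074, 0.002], [0.074, 0.997, -0.002], [-0.002, -0.002, -1.0]]
ft_force: [-3.2, -0.0, 12.6]
grip_width: -0.0005
gripper_force: 6.5
```

Request:
jog_arm --hand '[0, 0, 0, 0, 0]' --pt "0 0 -0.0004" --pt "0 0 -0.0003" --pt "0 0 0" --pt "0 0 0" --pt "0 0 0" --yaw '[0, 0, 0, 0, 0]'

```text
time_s: 17.15
position: [0.5656, -0.2102, 0.1715]
tool_rot: [[-0.997, 0.074, 0.003], [0.074, 0.997, -0.002], [-0.003, -0.002, -1.0]]
ft_force: [-3.6, 0.9, 14.7]
grip_width: -0.0002
gripper_force: 7.6
```

Request:
jog_arm --hand '[0, 0, 0, 0, 0]' --pt "0 0 -0.0003" --pt "0 0 -0.0002" --pt "0 0 0" --pt "0 0 0" --pt "0 0 0" --yaw '[0, 0, 0, 0, 0]'

```text
time_s: 17.77
position: [0.5657, -0.2102, 0.1712]
tool_rot: [[-0.997, 0.074, 0.003], [0.074, 0.997, -0.003], [-0.003, -0.002, -1.0]]
ft_force: [-4.0, 1.1, 17.9]
grip_width: -0.0
gripper_force: 8.5
```

Run:
```python
from m import *
P=[]
for i in range(6):
    env.get_image('side');P.append(env.observe()['ft_force'])
print(np.mean(P,0).round(2),np.std(P,0).round(2))
```

```text
[-4.66  0.68 16.9 ] [0.43 0.28 0.45]
```

The averaged push is 16.9 N. One small nudge, then I withdraw straight up.

Request:
jog_arm --hand '[0, 0, 0, 0, 0]' --pt "0 0 -0.0002" --pt "0 0 0" --pt "0 0 0" --pt "0 0 0" --pt "0 0 0" --yaw '[0, 0, 0, 0, 0]'

```text
time_s: 18.7
position: [0.5657, -0.2103, 0.1713]
tool_rot: [[-0.997, 0.074, 0.003], [0.074, 0.997, -0.003], [-0.003, -0.002, -1.0]]
ft_force: [-4.9, 1.3, 18.6]
grip_width: -0.0
gripper_force: 9.0
```

Request:
jog_arm --hand '[0, 0, 0, 0, 0]' --pt "0 0 0.003" --pt "0 0 0.01" --pt "0 0 0.03" --pt "0 0 0.04" --pt "0 0 0" --yaw '[0, 0, 0, 0, 0]'

```text
time_s: 19.32
position: [0.5662, -0.2101, 0.2548]
tool_rot: [[-0.997, 0.074, 0.005], [0.074, 0.997, -0.003], [-0.005, -0.003, -1.0]]
ft_force: [0.4, 0.2, -0.4]
grip_width: -0.0003
gripper_force: 0.0
```

Run:
```python
from m import *
a=shot('side')[0][100:290,230:400];b=shot('scene')[0][150:320,180:430]
s=env.observe();print(s['position'],s['ft_force'],s['time_s'])
save('f.png',np.hstack([cv2.resize(a,(358,400)),cv2.resize(b,(440,400))]))
```

```text
[ 0.565173   -0.20954997  0.25133592] [-0.39572927 -0.64963087  0.22848379] 19.425
```

View pics/f.png

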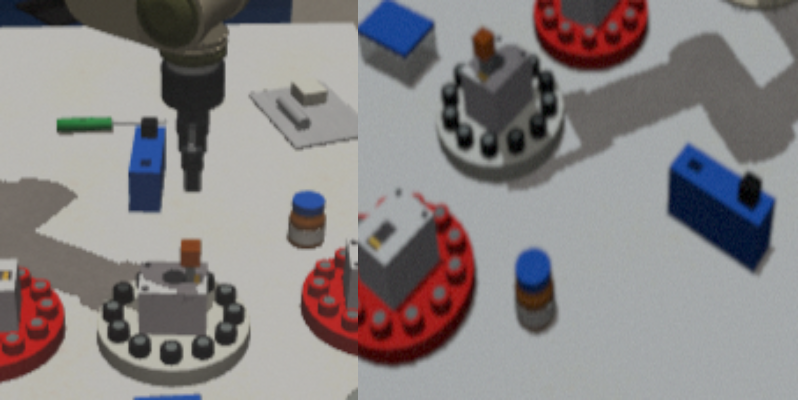

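The orange key stands upright in the slot, at (190,255) in the left crop and (484,45) in the right. The gripper is clear, the black key is still in the stand, and the bystanders are undisturbed. Handing in.

```bash
python3 -c "
from rig import env
print(env.close_job())"
```

```text
the job is handed in; nothing more can be done
None
```

The orange-headed key is wedged upright in the slot after a push of about 18 N (last reading 18.6 N), it is released with the arm clear, and the job was handed in at about 19 s; the final pictures show the black key still in the stand and nothing else moved.

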